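# Cull the faulty posts and hold the cam-lift stage at full height

### The arm

A 7-joint arm with a two-finger parallel gripper is mounted at the origin on the work surface. World frame = base frame: x ahead of the robot, y to its left, z up, the work surface at z = 0. Lengths are in m, angles in degrees, forces in N, time in s.
With the tool pointing down it reaches from about 0.425 to 0.875 m from the base axis. Payload 4.7 kg.
Tool frame: the origin (TCP) lies midway between the tips of the shut fingers; the grasp point (between the pads) lies 19 mm behind it; z points along the fingers, x is the direction in which the jaws open and shut, and the axes are right-handed (so a half turn about z gives the same grasp; the last joint's range is limited). The gripper opens to 87 mm and grips with 3 to 60 N. Pads are 19 mm wide; open, the fingers measure 117 mm over their backs; the gripper's body (75 mm by 190 mm) begins 51 mm behind the grasp point.
Start: joints at [64.922, 18.392, -4.016, 83.108, 1.295, 78.541, -3.26], TCP at [0.284, -0.585, 0.223] pointing down, gripper open.
Joint ranges: [-163.93, 163.93], [-17.29, 119.83], [-79.2, 71.16], [3.27, 140.29], [-89.18, 269.18], [5.43, 117.66], [-154.24, 154.24]. Speed limits (degrees/s): [147.25, 147.25, 180, 180, 180, 180, 180].

### API

Orientations are given as [roll, pitch, yaw] about the fixed x, y, z axes, in that order (R = Rz(yaw) Ry(pitch) Rx(roll)).
In Python, from cell import telemetry, optics, env gives the robot as it stands.
- The arm moves only by the tool arm_command, never from a script. Its arguments are lists of equal length, an entry for each row: "translation": the shift along the tool's x, y, z in cm, a list of three; "twist": the turn about the tool's z in degrees. In form: {"translation": [[x, y, z], ...], "twist": [twist, ...]}. A call has 1 to 10 rows; each row shifts and turns the pose as measured when the row begins, along the tool's axes as they then stand; what a row does not reach is not made up. A row lasts 1/8 s, in which the tool goes at most 62.5 mm and 10.7 degrees, less where a joint would pass 70% of its speed; a pose out of reach is approached as far as the arm can. A call is refused whole if a number of a shift passes 6.25 or a number of a turn 10.7, either way. A call with a gripper value outside its range is refused whole. "grip" is the opening in per cent of the stroke, from 0 (shut) to 100 (fully open), set as the call begins (left out, the last holds). The fingers move at their own pace and stop on an object; "force" is the grip in N (left out, the last holds). Time passes only in rows, so rows that do not move let the fingers close. It gives the time, the measured TCP pose, the force and the opening at its end, in the units of the state.
- telemetry.get_obs(): the state, without advancing time (a new reading comes with each control period).
- optics.read_camera(name): name is "side" or "top"; returns a dict with "img" (384x512x3 uint8, blue, green, red), "fx", "fy", "cx", "cy" (pixels), "extrinsics" (4x4, takes a point from camera to world coordinates). Camera axes: x right, y up, looking along -z (the intrinsics and any distortion apply to the point x, -y, -z); pixel columns grow to the right and rows downward; lengths in m; the calibration is good to about 2 mm. A picture is of the moment at which its call begins. There is no depth.
- env.sign_off(): hands the job in, once; it reports no verdict.
The state is a dict: "time_s": time; "qpos": joint angles; "joint_velocities": joint speeds; "effort": joint torques, N m; "tool_pos": TCP position; "tool_rot": TCP orientation; "force": force on the tool from outside, world axes, zero at the start; "wrist_torque": the same for the moment, N m; "grip_width": finger opening in m.
Only numpy, scipy, OpenCV 4.12 (cv2) and the standard library are available. Lean on these libraries where they do the work, as an engineer would, in place of code of your own. Each camera call takes 0.05 s, during which the arm holds its last target. There are 200 camera calls.

### The job

Four aluminium posts stand in a row on the cam-lift stage. Pick out the two faulty ones, the one that is too short and the one with a piece broken out of its top, and leave them in the orange reject tray; keep the two sound ones standing where they are on the stage. Then swing the red-handled cam lever up until the stage is at its highest, with the lever pointing straight up, and finish while still holding the lever there with the gripper, because it springs back when let go. Leave the bottle, the brass objective and the slide box alone.

Things in the scene. Friction and masses are not known exactly. Their poses are not given: they have to be found in the camera images.
- lift_frame: White frame of the cam-lift stage, fixed to the table: base 160 (x) x 284 (y) x 12 mm, end cheeks 87 mm high, two thin guide rods at y = +/-112 mm up to 117 mm. Origin: centre of its underside; x points away from the robot at yaw 0 (yaw within 0.25 rad). The posts' row and the cam shaft run along y; shaft axis: x = 0, z = 65 mm. The lever is at the -y end (robot's right).
- stage: Black stage plate, 100 (x) x 240 (y) mm, 12 mm thick, on vertical guides above the cam shaft. Origin: centre of its top face, axes parallel to the frame's. Its top is 94 mm above the table when down and 107 mm at the highest lift. Only the cams lift it; it comes down by its own weight (0.35 kg).
- stage_lift (a joint): Lift of the stage in m: 0 when down, 0.013 at the highest point of the cam.
- cam_lever (a joint): Cam lever angle, rad: 0 level, pointing to the frame's -x (to the robot); grows as the handle swings up and over to +x; 1.57 straight up = highest lift, beyond it the stage sinks. Stops -0.3, 2.4; starts -0.28 to 0.28; lifting begins at 0.36. Turning takes up to about 9 N at the handle; a spring pulls it back down if let go.
- lever_arm: Cam lever: blue flat bar (18 mm wide, 10 mm thick, from the shaft out to 95 mm) in the plane y = -150 mm of the frame, with a red round handle bar. Origin: on the cam shaft's axis, at the frame's x = 0, y = 0, z = 65 mm; its -x axis points along the lever, its y along the shaft.
- handle (a point): Grip point on the axis of the red handle bar, at y = -188 mm of the frame, 90 mm from the shaft's axis. Bar: 14 mm diameter, 62 mm long, parallel to the frame's y at all angles, sticking out (-y) from y = -155 to -217 mm. Fixed to the lever. Pinch it from above with fingers closing along the frame's x; it turns, slipping, between them.
- post_sound_a: Sound aluminium post standing on the stage: round foot 28 mm diameter and 6 mm thick, above it a stem 18 mm in diameter. Overall 50 mm tall, flat top. To be kept on the stage. Origin: centre of its underside, z up along the post. About 60 g. Row along the stage's y, about 54 mm apart, random order.
- post_sound_b: Sound aluminium post standing on the stage: round foot 28 mm diameter and 6 mm thick, above it a stem 18 mm in diameter. Overall 50 mm tall, flat top; same as the other sound post. To be kept on the stage. Origin: centre of its underside, z up along the post. About 60 g. Row along the stage's y, about 54 mm apart, random order.
- post_short: Faulty, too short: aluminium post standing on the stage: round foot 28 mm diameter and 6 mm thick, above it a stem 18 mm in diameter. Overall only 34 mm tall, flat top. To be culled. Origin: centre of its underside, z up along the post. About 60 g. Row along the stage's y, about 54 mm apart, random order.
- post_chipped: Faulty, chipped: aluminium post standing on the stage: round foot 28 mm diameter and 6 mm thick, above it a stem 18 mm in diameter. The full stem ends 32 mm up; above it only a 7 x 13 mm stump, on the post's -x side, rises to 50 mm. To be culled. Origin: centre of its underside, z up along the post. About 60 g. Row along the stage's y, about 54 mm apart, random order.
- reject_tray: Orange open tray, 160 (x) x 140 (y) x 35 mm outside, walls and floor 4 mm, fixed, yaw varies. Origin: centre of its underside.
- oil_bottle: Bystander: small amber bottle with a black cap, 34 mm diameter, 75 mm tall; origin at the centre of its underside.
- objective: Bystander: brass microscope objective, 34 mm diameter, 46 mm tall, standing; origin at the centre of its underside.
- slide_box: Bystander: blue slide box with a white seam, 85 x 100 x 26 mm; origin at the centre of its underside.
There are look-alikes about, which are no part of the job. Leave any blue or green look-alike of the post_chipped alone.

How it is judged:
By the outcome, as a careful person would: the job done as asked, in the order asked, and still so for the second after the job is handed in, while the arm keeps its last pose, push and grip.
It also fails if it takes over 67 s, if anything falls off the work surface, if the arm or the gripper's body presses on something with over 40 N, if the wrist force passes 120 N, or if a joint passes its speed limit or range.

## Working session

There is one attempt and no reset: what is moved stays moved. The work goes in short steps, Python scripts to look and compute and a tool call to move; the robot and the scene stay as the last step left them, time stands still between calls to the robot, and variables do not carry over. Pictures are saved under pics/ and viewed, about 8 in all and at most 12, crops included, and the job is handed in when it is done.

Besides the shell and the picture viewer there is one more tool, called after "Emit:" as name(argument=value, ...), one argument or row to a line, values as JSON. arm_command: Moves the arm, as the interface text tells. Its arguments: {"type":"object","properties":{"translation":{"type":"array","items":{"type":"array","items":{"type":"number"}}},"twist":{"type":"array","items":{"type":"number"}},"grip":{"type":"number"},"force":{"type":"number"}},"required":["translation","twist"]}

```bash
mkdir -p pics; cat > h.py <<'E'
import numpy as np, cv2
from cell import telemetry, optics, env
def cam(n,save=None):
    c=optics.read_camera(n)
    if save: cv2.imwrite('pics/'+save,c['img'])
    return c
def ray(c,u,v):
    T=np.array(c['extrinsics']); d=np.array([(u-c['cx'])/c['fx'],-(v-c['cy'])/c['fy'],-1.])
    return T[:3,3],T[:3,:3]@d
def onz(c,u,v,z):
    o,d=ray(c,u,v); return o+d*(z-o[2])/d[2]
def proj(c,p):
    T=np.array(c['extrinsics']); q=T[:3,:3].T@(np.array(p)-T[:3,3])
    return c['cx']+c['fx']*q[0]/-q[2], c['cy']-c['fy']*q[1]/-q[2]
E
python3 - <<'E'
from h import *
a=cam('top','t1.png');b=cam('side','s1.png')
for c in(a,b):print(c.keys(),[c[k] for k in('fx','fy','cx','cy')],np.round(c['extrinsics'],3), c.get('distortion'))
print(telemetry.get_obs())
E
```

```text
dict_keys(['img', 'fx', 'fy', 'cx', 'cy', 'extrinsics']) [356.199936480858, 356.199936480858, 260.1054926753699, 192.37914964359285] [[ 0.018  0.981 -0.195  0.36 ]
 [-1.     0.019  0.005 -0.028]
 [ 0.009  0.195  0.981  1.016]
 [ 0.     0.     0.     1.   ]] None
dict_keys(['img', 'fx', 'fy', 'cx', 'cy', 'extrinsics']) [431.54031883842293, 431.54031883842293, 256.4464242818278, 186.23596632770477] [[ 0.76   0.356 -0.543  0.028]
 [-0.65   0.406 -0.643 -0.66 ]
 [-0.009  0.842  0.54   0.621]
 [ 0.     0.     0.     1.   ]] None
{'time_s': 0.1, 'qpos': array([64.92388207, 18.43454377, -4.01571867, 83.16936981,  1.29516253,
       78.54024518, -3.26177889]), 'joint_velocities': array([-0.06359307, -0.04989827,  0.03407707, -0.00555135,  0.00702857,
       -0.04652325,  0.05357034]), 'effort': array([-3.55596205e-05, -4.92572379e+01, -4.05504433e-01, -3.13399386e+01,
       -6.41236408e-02,  3.94843379e-02,  6.27329450e-05]), 'tool_pos': array([ 0.28349422, -0.58436023,  0.22156118]), 'tool_rot': array([ 1.79994390e+02,  9.89153938e-02, -6.41158289e+01]), 'force': array([ 0.45303346, -0.26575855, -0.32657316]), 'wrist_torque': array([-0.05495643,  0.01002236,  0.04979406]), 'grip_width': 0.08678762027380146}
```

View pics/t1.png

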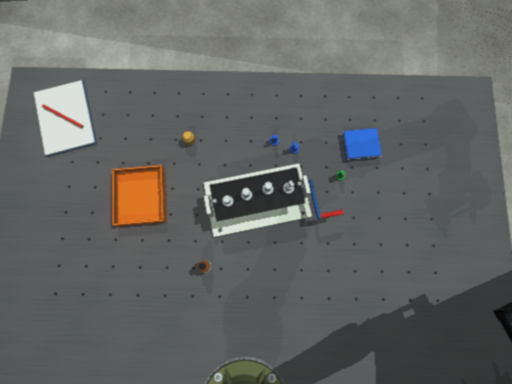

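View pics/s1.png

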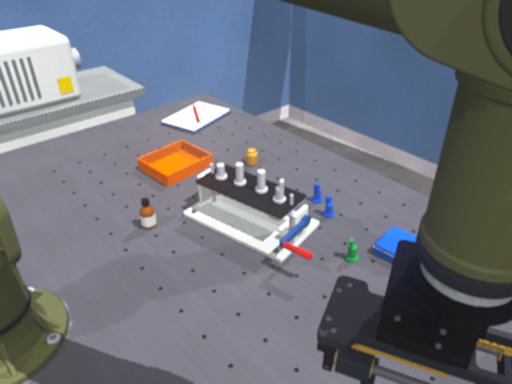

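The top view shows the stage around (258,192), the tray at (138,196) and the red handle at (332,213). The side view shows four posts at (221,171), (240,174), (261,181) and (280,190). Next I'll enlarge these and measure.

```bash
python3 - <<'E'
from h import *
a=cam('top');b=cam('side')
A=cv2.resize(a['img'][155:245,195:355],None,fx=4,fy=4,interpolation=cv2.INTER_CUBIC)[:, :640]
B=cv2.resize(b['img'][150:265,180:320],None,fx=4.57,fy=4.57,interpolation=cv2.INTER_CUBIC)[:220,:640]
cv2.imwrite('pics/c1.png',np.vstack([A,B]))
hsv=cv2.cvtColor(a['img'],cv2.COLOR_BGR2HSV)
# tray
m=cv2.inRange(hsv,(5,150,120),(18,255,255)); cs,_=cv2.findContours(m,0,2); c=max(cs,key=cv2.contourArea)
box=cv2.boxPoints(cv2.minAreaRect(c)); P=np.array([onz(a,u,v,.035) for u,v in box]); print('tray',P.round(3),P.mean(0))
# red handle
r=cv2.inRange(hsv,(0,150,100),(4,255,255))|cv2.inRange(hsv,(174,150,100),(180,255,255)); r[:,:280]=0;r[150:,400:]=0
v,u=np.nonzero(r);print('red',len(u)); bx=cv2.minAreaRect(np.c_[u,v].astype(np.float32));print(bx)
ends=cv2.boxPoints(bx);print([onz(a,*p,.065).round(3) for p in ends])
hs=cv2.cvtColor(b['img'],cv2.COLOR_BGR2HSV)
r=cv2.inRange(hs,(0,150,100),(4,255,255))|cv2.inRange(hs,(174,150,100),(180,255,255)); r[:200]=0;r[:,:260]=0;r[:,340:]=0
v2,u2=np.nonzero(r);bx2=cv2.minAreaRect(np.c_[u2,v2].astype(np.float32));print(len(u2),bx2)
# triangulate the centre
o1,d1=ray(a,*bx[0]);o2,d2=ray(b,*bx2[0])
s=np.linalg.lstsq(np.c_[d1,-d2],o2-o1,rcond=None)[0];p1=o1+d1*s[0];p2=o2+d2*s[1];print('handle c',p1.round(4),p2.round(4))
# black stage
m=cv2.inRange(hsv,(0,0,0),(180,255,45));m[:150]=0;m[240:]=0;m[:,:195]=0;m[:,330:]=0
m=cv2.morphologyEx(m,cv2.MORPH_CLOSE,np.ones((9,9)))
cs,_=cv2.findContours(m,0,2); c=max(cs,key=cv2.contourArea);bx=cv2.minAreaRect(c);print(bx)
P=np.array([onz(a,u,v,.094) for u,v in cv2.boxPoints(bx)]);print('stage',P.round(3),P.mean(0),np.linalg.norm(np.diff(P,axis=0),axis=1))
E
```

```text
tray [[0.618 0.397 0.035]
 [0.63  0.248 0.035]
 [0.466 0.227 0.035]
 [0.455 0.372 0.035]] [0.54201491 0.31094859 0.035     ]
red 97
((331.50732421875, 213.53411865234375), (4.469954013824463, 21.581499099731445), 77.90524291992188)
[array([ 0.494, -0.197,  0.065]), array([ 0.507, -0.254,  0.065]), array([ 0.495, -0.256,  0.065]), array([ 0.482, -0.199,  0.065])]
163 ((297.2525634765625, 250.05670166015625), (30.968061447143555, 5.787474155426025), 23.96249008178711)
handle c [ 0.4941 -0.2259  0.0683] [ 0.4953 -0.2267  0.0687]
((256.8269348144531, 193.63462829589844), (34.516441345214844, 88.05614471435547), 78.69007110595703)
stage [[ 0.56   0.099  0.094]
 [ 0.611 -0.13   0.094]
 [ 0.52  -0.147  0.094]
 [ 0.47   0.078  0.094]] [ 0.5402033  -0.02490951  0.094     ] [0.23465858 0.09331169 0.23029818]
```

View pics/c1.png

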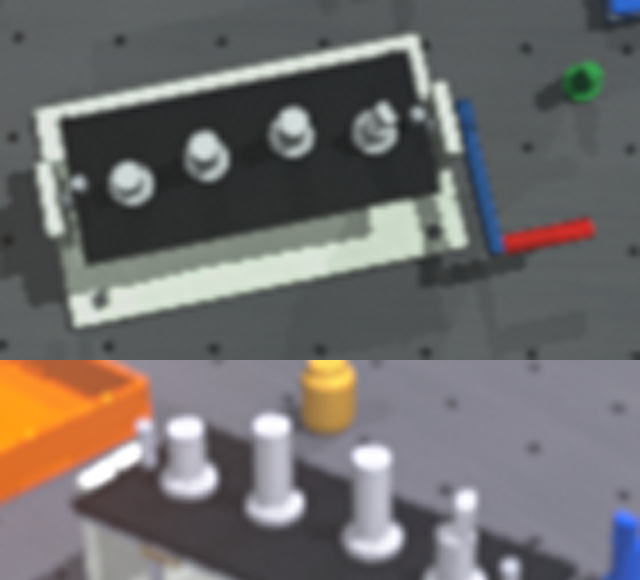

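The short post is leftmost (+y) and the chipped one is rightmost, next to the lever. The two between them are sound. The handle triangulates to where the frame geometry predicts, with frame yaw about 12.5°.

```bash
cat >> h.py <<'E'
from scipy.spatial.transform import Rotation as R
def delta(t,yaw=None):
    o=telemetry.get_obs(); r=R.from_euler('xyz',o['tool_rot'],degrees=True)
    d=r.inv().apply(np.array(t)-o['tool_pos'])*100
    tw=None if yaw is None else -((yaw-o['tool_rot'][2]+90)%180-90)
    print('t',round(o['time_s'],2),'pos',o['tool_pos'].round(4),'rot',o['tool_rot'].round(1),'tool delta cm',d.round(2),'twist',tw,'w',round(o['grip_width'],4))
E
python3 - <<'E'
from h import *
a=cam('top');b=cam('side')
tops=[(131,185),(206,158),(291,134),(374,131)]
for (x,y) in tops: print(onz(a,195+x/4,155+y/4,.097).round(4))
# from side: feet crop -> stage plane (scale 4.57, offset 360)
for (x,y) in [(189,478),(275,505),(372,536)]: print('s',onz(b,180+x/4.57,150+(y-360)/4.57,.097).round(4))
delta([.565,-.105,.222],12.5)
E
```

```text
[0.5172 0.0513 0.097 ]
[0.5362 0.0027 0.097 ]
[ 0.5534 -0.0529  0.097 ]
[ 0.5565 -0.1076  0.097 ]
s [0.5232 0.053  0.097 ]
s [0.54   0.0035 0.097 ]
s [ 0.5578 -0.05    0.097 ]
t 0.3 pos [ 0.2837 -0.5846  0.2222] rot [180.    0.  -64.1] tool delta cm [-3.087e+01 -4.625e+01  4.000e-02] twist -76.61385017081096 w 0.0869
```

Emit:
arm_command(
  translation=[
    [0, 0, 0],
    [0, 0, 0],
    [0, 0, 0],
    [0, 0, 0],
    [0, 0, 0],
    [0, 0, 0],
    [0, 0, 0],
    [0, 0, 0],
  ],
  twist=[-9.6, -9.6, -9.6, -9.6, -9.6, -9.6, -9.6, -9.6],
  grip=60,
  force=25,
)

```text
time_s: 1.3
tool_pos: [0.2834, -0.5842, 0.2212]
tool_rot: [-179.9, 0.0, 15.2]
force: [0.6, -0.0, -0.4]
grip_width: 0.0524
```

```bash
python3 -c "
from h import *
delta([.56,-.107,.222],12.5)"
```

```text
t 1.3 pos [ 0.2834 -0.5842  0.2212] rot [-179.9    0.    15.2] tool delta cm [ 3.921e+01 -3.879e+01 -2.000e-02] twist 2.713835902487034 w 0.0524
```

Emit:
arm_command(
  translation=[
    [3.9, -3.9, 0],
    [3.9, -3.9, 0],
    [3.9, -3.9, 0],
    [3.9, -3.9, 0],
    [3.9, -3.9, 0],
    [3.9, -3.9, 0],
    [3.9, -3.9, 0],
    [3.9, -3.9, 0],
    [3.9, -3.9, 0],
    [3.9, -3.9, 0],
  ],
  twist=[0, 0, 0, 0, 0, 0, 0, 0, 0, 2.7],
)

```text
time_s: 2.55
tool_pos: [0.5634, -0.0982, 0.2211]
tool_rot: [179.8, -0.0, 11.8]
force: [0.6, 0.8, 0.5]
grip_width: 0.0525
```

```bash
python3 -c "
from h import *
delta([.56,-.107,.180],12.5)"
```

```text
t 2.55 pos [ 0.5634 -0.0982  0.2211] rot [179.8  -0.   11.8] tool delta cm [-0.52  0.78  4.11] twist -0.729051635430892 w 0.0525
```

Emit:
arm_command(
  translation=[
    [-0.5, 0.8, 2.0],
    [0, 0, 2.1],
    [0, 0, 0],
  ],
  twist=[-0.7, 0, 0],
)

```text
time_s: 2.92
tool_pos: [0.5628, -0.0993, 0.18]
tool_rot: [179.9, -0.2, 13.2]
force: [-0.5, -0.4, 0.5]
grip_width: 0.0525
```

```bash
python3 -c "
from h import *
delta([.56,-.107,.102],12.5)
b=cam('side')
o=telemetry.get_obs();print([round(x) for x in proj(b,o['tool_pos'])],[ [round(x) for x in proj(b,[.56,-.107,z])] for z in(.094,.126,.144)])
cv2.imwrite('pics/s2.png',cv2.resize(b['img'][120:270,190:340],None,fx=4,fy=4,interpolation=2))"
```

```text
t 2.92 pos [ 0.5628 -0.0993  0.18  ] rot [179.9  -0.2  13.2] tool delta cm [-0.47  0.68  7.8 ] twist 0.665926118676964 w 0.0525
[279, 163] [[280, 200], [280, 188], [280, 180]]
```

View pics/s2.png

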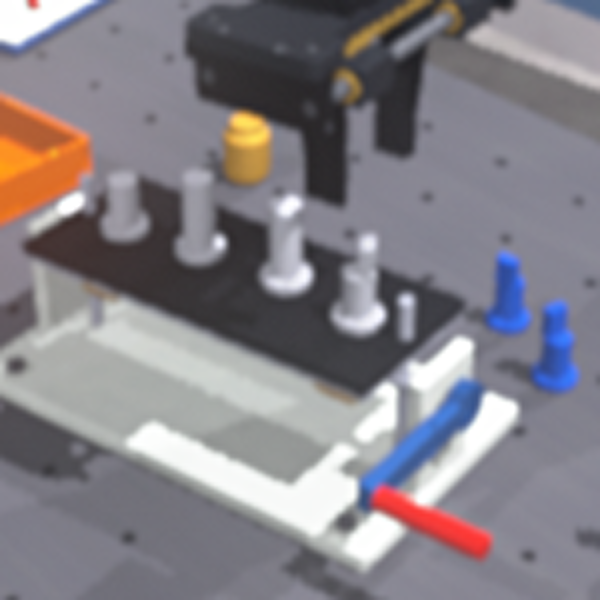

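The side view shows the chipped post's foot at px (279.5,198). That matches the predicted position (0.56, -0.107), so I'm correcting and descending.

Emit:
arm_command(
  translation=[
    [-0.5, 0.7, 0],
    [0, 0, 0],
  ],
  twist=[0.7, 0],
)

```text
time_s: 3.22
tool_pos: [0.5606, -0.1097, 0.1829]
tool_rot: [179.8, -0.4, 12.3]
force: [-0.1, 0.3, 1.3]
grip_width: 0.0523
```

```bash
python3 -c "
from h import *
delta([.56,-.107,.103],12.5)"
```

```text
t 3.23 pos [ 0.5606 -0.1097  0.1829] rot [179.8  -0.4  12.3] tool delta cm [-0.06 -0.31  7.98] twist -0.21198612009595763 w 0.0523
```

Emit:
arm_command(
  translation=[
    [0, -0.3, 2.0],
    [0, 0, 2.0],
    [0, 0, 2.0],
    [0, 0, 1.5],
    [0, 0, 0],
  ],
  twist=[0, 0, 0, 0, 0],
)

```text
time_s: 3.85
tool_pos: [0.5596, -0.1066, 0.1028]
tool_rot: [179.8, -0.4, 12.2]
force: [-0.1, -0.9, -0.0]
grip_width: 0.0521
```

```bash
python3 -c "
from h import *
delta([.56,-.107,.103],12.5)"
```

```text
t 3.85 pos [ 0.5596 -0.1066  0.1028] rot [179.8  -0.4  12.2] tool delta cm [ 0.03  0.04 -0.02] twist -0.2688065318903625 w 0.0521
```

Right on target, so I'll close and lift.

Emit:
arm_command(
  translation=[
    [0, 0, 0],
    [0, 0, 0],
    [0, 0, 0],
    [0, 0, 0],
    [0, 0, 0],
    [0, 0, 0],
    [0, 0, -1.5],
    [0, 0, -2.5],
    [0, 0, -3],
    [0, 0, -2],
  ],
  twist=[0, 0, 0, 0, 0, 0, 0, 0, 0, 0],
  grip=0,
)

```text
time_s: 5.1
tool_pos: [0.5594, -0.1061, 0.1987]
tool_rot: [179.7, -0.5, 12.3]
force: [-0.0, -0.5, -1.4]
grip_width: 0.017
```

```bash
python3 -c "
from h import *
delta([.56,.26,.20],6)"
```

```text
t 5.1 pos [ 0.5594 -0.1061  0.1987] rot [179.7  -0.5  12.3] tool delta cm [  7.83 -35.76  -0.22] twist 6.2593947673677235 w 0.017
```

Emit:
arm_command(
  translation=[
    [0.5, -2.5, -0.2],
    [0.9, -4.5, 0],
    [0.9, -4.5, 0],
    [0.9, -4.5, 0],
    [0.9, -4.5, 0],
    [0.9, -4.5, 0],
    [0.9, -4.5, 0],
    [0.9, -4.5, 0],
    [0.9, -4.5, 0],
  ],
  twist=[0, 0, 0, 0, 0, 0, 0, 0, 6],
)

```text
time_s: 6.22
tool_pos: [0.5598, 0.2922, 0.212]
tool_rot: [179.5, -1.4, 5.4]
force: [0.5, -0.2, 0.2]
grip_width: 0.0174
```

```bash
python3 -c "
from h import *
delta([.542,.345,.20],6)"
```

```text
t 6.22 pos [0.5598 0.2922 0.212 ] rot [179.5  -1.4   5.4] tool delta cm [-1.31 -5.44  1.12] twist -0.6190309827281908 w 0.0174
```

Emit:
arm_command(
  translation=[
    [-0.6, -2.7, 2],
    [-0.7, -2.7, 3],
    [0, 0, 4],
    [0, 0, 4],
    [0, 0, 3],
    [0, 0, 0],
  ],
  twist=[0, 0, 0, 0, 0, 0],
)

```text
time_s: 6.98
tool_pos: [0.5461, 0.354, 0.0544]
tool_rot: [179.8, -1.8, 5.7]
force: [-0.1, -0.0, 0.1]
grip_width: 0.0177
```

```bash
python3 -c "
from h import *
delta([.542,.345,.013],6)"
```

```text
t 6.97 pos [0.5461 0.354  0.0544] rot [179.8  -1.8   5.7] tool delta cm [-0.63  0.84  4.13] twist -0.268795666381493 w 0.0177
```

Emit:
arm_command(
  translation=[
    [-0.5, 0.8, 0.5],
    [0, 0, 1.2],
    [0, 0, 1.2],
    [0, 0, 0.8],
    [0, 0, 0],
  ],
  twist=[0, 0, 0, 0, 0],
)

```text
time_s: 7.6
tool_pos: [0.5459, 0.3461, 0.02]
tool_rot: [180.0, -2.2, 5.6]
force: [0.9, 0.2, -0.9]
grip_width: 0.0171
```

```bash
python3 -c "
from h import *
delta([.542,.345,.013],6);print(telemetry.get_obs()['force'])"
```

```text
t 7.6 pos [0.5459 0.3461 0.02  ] rot [180.   -2.2   5.6] tool delta cm [-0.42  0.08  0.69] twist -0.35915079837579356 w 0.0171
[ 0.90335853  0.18207881 -0.9346333 ]
```

Emit:
arm_command(
  translation=[
    [0, 0, 0.4],
    [0, 0, 0.2],
    [0, 0, 0],
    [0, 0, 0],
    [0, 0, 0],
    [0, 0, 0],
  ],
  twist=[0, 0, 0, 0, 0, 0],
)

```text
time_s: 8.35
tool_pos: [0.5466, 0.347, 0.0153]
tool_rot: [180.0, -2.3, 5.7]
force: [-0.4, 0.0, 0.4]
grip_width: 0.0169
```

Emit:
arm_command(
  translation=[
    [0, 0, 0],
    [0, 0, 0],
    [0, 0, 0],
    [0, 0, 0],
    [0, 0, -1.5],
    [0, 0, -3],
    [0, 0, -4],
    [0, 0, -5],
    [0, 0, -5],
    [0, 0, 0],
  ],
  twist=[0, 0, 0, 0, 0, 0, 0, 0, 0, 0],
  grip=55,
)

```text
time_s: 9.6
tool_pos: [0.5389, 0.3478, 0.2115]
tool_rot: [-179.9, -2.5, 5.8]
force: [-0.5, -0.1, 0.3]
grip_width: 0.0479
```

```bash
python3 -c "
from h import *
delta([.520,.052,.20],12.5)"
```

```text
t 9.6 pos [0.5389 0.3478 0.2115] rot [-179.9   -2.5    5.8] tool delta cm [-4.89 29.24  0.88] twist -6.746681503228814 w 0.0479
```

Emit:
arm_command(
  translation=[
    [-0.5, 3, 0],
    [-0.7, 4.2, 0],
    [-0.7, 4.2, 0],
    [-0.7, 4.2, 0],
    [-0.7, 4.2, 0],
    [-0.7, 4.2, 0],
    [-0.6, 3.5, 0],
    [0, 0, 0],
  ],
  twist=[0, 0, 0, 0, 0, 0, 0, -6.7],
)

```text
time_s: 10.6
tool_pos: [0.5171, 0.0613, 0.2081]
tool_rot: [179.8, -2.4, 12.8]
force: [-0.1, -0.4, 0.1]
grip_width: 0.0478
```

```bash
python3 -c "
from h import *
delta([.520,.052,.17],12.5)
a=cam('top','t3.png')
cv2.imwrite('pics/t3c.png',cv2.resize(a['img'][140:250,95:255],None,fx=4,fy=4,interpolation=2))"
```

```text
t 10.6 pos [0.5171 0.0613 0.2081] rot [179.8  -2.4  12.8] tool delta cm [-0.08  0.96  3.81] twist 0.29930367849595996 w 0.0478
```

View pics/t3c.png

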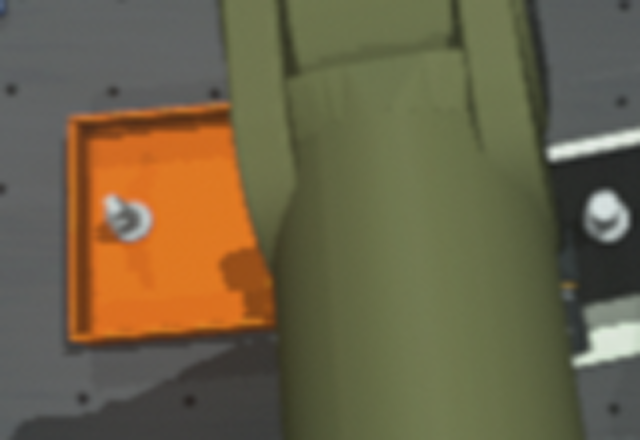

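The chipped post is standing in the tray at crop (128,220), and the arm hides the left end of the stage. I'll move in on the short post.

Emit:
arm_command(
  translation=[
    [-0.1, 0.9, 1.5],
    [0, 0, 2.0],
    [0, 0, 0],
  ],
  twist=[0, 0, 0],
)

```text
time_s: 11.02
tool_pos: [0.5186, 0.0541, 0.1702]
tool_rot: [179.8, -2.3, 13.0]
force: [0.4, -0.3, -0.2]
grip_width: 0.0477
```

```bash
python3 -c "
from h import *
delta([.5205,.052,.103],12.5)
b=cam('side')
print([ [round(4*(x-k)) for x,k in zip(proj(b,[.5205,.052,z]),(180,110))] for z in(.094,.1,.128)])
cv2.imwrite('pics/s4.png',cv2.resize(b['img'][110:240,180:310],None,fx=4,fy=4,interpolation=2))"
```

```text
t 11.03 pos [0.5186 0.0541 0.1702] rot [179.8  -2.3  13. ] tool delta cm [-0.13  0.23  6.72] twist 0.5185823194092762 w 0.0477
[[163, 270], [162, 261], [160, 219]]
```

View pics/s4.png

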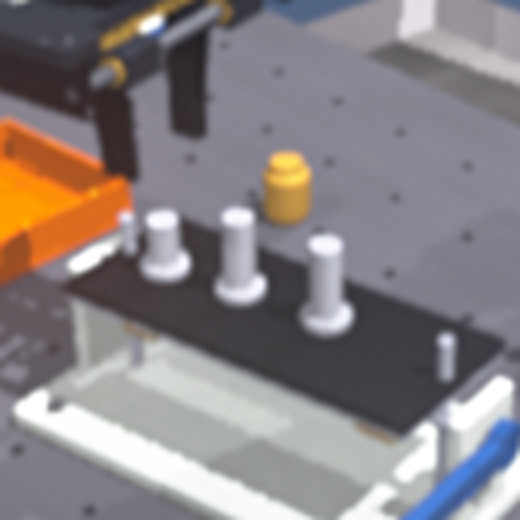

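The short post's foot sits at crop (165,263) against a prediction of (162,261), which is good to about 1 mm. Descending.

Emit:
arm_command(
  translation=[
    [-0.1, 0.2, 1.5],
    [0, 0, 2.0],
    [0, 0, 1.8],
    [0, 0, 1.0],
    [0, 0, 0],
  ],
  twist=[0, 0, 0, 0, 0],
)

```text
time_s: 11.7
tool_pos: [0.5221, 0.0524, 0.1051]
tool_rot: [179.8, -2.4, 13.0]
force: [-0.2, 0.1, 0.1]
grip_width: 0.0479
```

```bash
python3 -c "
from h import *
delta([.5205,.052,.103],12.5)"
```

```text
t 11.7 pos [0.5221 0.0524 0.1051] rot [179.8  -2.4  13. ] tool delta cm [-0.17  0.    0.2 ] twist 0.5075794332084627 w 0.0479
```

Emit:
arm_command(
  translation=[
    [-0.1, 0, 0.15],
    [0, 0, 0],
    [0, 0, 0],
    [0, 0, 0],
    [0, 0, 0],
    [0, 0, 0],
    [0, 0, -1.5],
    [0, 0, -2.5],
    [0, 0, -3],
    [0, 0, -2],
  ],
  twist=[0, 0, 0, 0, 0, 0, 0, 0, 0, 0],
  grip=0,
)

```text
time_s: 12.95
tool_pos: [0.5172, 0.052, 0.1991]
tool_rot: [179.8, -2.5, 13.1]
force: [0.5, -0.4, -1.3]
grip_width: 0.0171
```

```bash
python3 -c "
from h import *
delta([.542,.278,.16],6)"
```

```text
t 12.95 pos [0.5172 0.052  0.1991] rot [179.8  -2.5  13.1] tool delta cm [  7.34 -21.47   4.15] twist 7.05835924162794 w 0.0171
```

Emit:
arm_command(
  translation=[
    [1.0, -3, 0],
    [1.3, -4, 0],
    [1.3, -4, 0],
    [1.3, -4, 0.5],
    [1.3, -4, 1.5],
    [0.6, -2, 2],
    [0, 0, 0],
  ],
  twist=[0, 0, 0, 0, 0, 0, 7],
)

```text
time_s: 13.82
tool_pos: [0.5433, 0.2783, 0.171]
tool_rot: [-179.9, -3.3, 5.6]
force: [-0.1, -1.2, -1.9]
grip_width: 0.0171
```

```bash
python3 -c "
from h import *
delta([.542,.278,.05],6)"
```

```text
t 13.82 pos [0.5433 0.2783 0.171 ] rot [-179.9   -3.3    5.6] tool delta cm [-0.83  0.04 12.08] twist -0.44225557372318747 w 0.0171
```

Emit:
arm_command(
  translation=[
    [-0.2, 0, 3],
    [-0.2, 0, 3.5],
    [-0.2, 0, 3],
    [-0.2, 0, 2.5],
    [0, 0, 0],
  ],
  twist=[0, 0, 0, 0, 0],
)

```text
time_s: 14.45
tool_pos: [0.5451, 0.28, 0.0531]
tool_rot: [-179.8, -3.6, 5.5]
force: [-0.2, 0.2, -0.3]
grip_width: 0.0175
```

```bash
python3 -c "
from h import *
delta([.542,.278,.014],6)"
```

```text
t 14.45 pos [0.5451 0.28   0.0531] rot [-179.8   -3.6    5.5] tool delta cm [-0.58  0.18  3.88] twist -0.5390045797231409 w 0.0175
```

Emit:
arm_command(
  translation=[
    [-0.2, 0.1, 1.2],
    [-0.2, 0, 1.2],
    [-0.2, 0, 1.0],
    [0, 0, 0.3],
    [0, 0, 0],
    [0, 0, 0],
    [0, 0, 0],
  ],
  twist=[0, 0, 0, 0, 0, 0, 0],
)

```text
time_s: 15.32
tool_pos: [0.5443, 0.28, 0.0178]
tool_rot: [-179.7, -4.0, 5.4]
force: [-0.0, 0.1, -1.0]
grip_width: 0.0173
```

```bash
python3 -c "
from h import *
delta([.542,.278,.014],6)"
```

```text
t 15.32 pos [0.5443 0.28   0.0178] rot [-179.7   -4.     5.4] tool delta cm [-0.27  0.18  0.36] twist -0.5907465438746016 w 0.0173
```

Emit:
arm_command(
  translation=[
    [0, 0, 0.3],
    [0, 0, 0.1],
    [0, 0, 0],
  ],
  twist=[0, 0, 0],
)

```text
time_s: 15.7
tool_pos: [0.5451, 0.2805, 0.0157]
tool_rot: [-179.7, -4.0, 5.4]
force: [0.3, -0.3, 0.2]
grip_width: 0.0174
```

Emit:
arm_command(
  translation=[
    [0, 0, 0],
    [0, 0, 0],
    [0, 0, 0],
    [0, 0, 0],
    [0, 0, -1.5],
    [0, 0, -3],
    [0, 0, -4],
    [0, 0, -5],
    [0, 0, -5],
    [0, 0, 0],
  ],
  twist=[0, 0, 0, 0, 0, 0, 0, 0, 0, 0],
  grip=55,
)

```text
time_s: 16.95
tool_pos: [0.5318, 0.2796, 0.2106]
tool_rot: [-179.6, -4.2, 5.5]
force: [0.6, 0.6, -0.7]
grip_width: 0.048
```

```bash
python3 -c "
from h import *
delta([.500,-.10,.22],12.5)"
```

```text
t 16.95 pos [0.5318 0.2796 0.2106] rot [-179.6   -4.2    5.5] tool delta cm [-6.72 37.47 -1.68] twist -6.983390488492105 w 0.048
```

Emit:
arm_command(
  translation=[
    [-0.5, 3, -0.2],
    [-0.8, 4.3, -0.2],
    [-0.8, 4.3, -0.2],
    [-0.8, 4.3, -0.2],
    [-0.8, 4.3, -0.2],
    [-0.8, 4.3, -0.2],
    [-0.8, 4.3, -0.2],
    [-0.8, 4.3, -0.2],
    [-0.8, 4.3, 0],
    [0, 0, 0],
  ],
  twist=[0, 0, 0, 0, 0, 0, 0, 0, 0, -7],
)

```text
time_s: 18.2
tool_pos: [0.4938, -0.1096, 0.2183]
tool_rot: [179.8, -4.2, 13.0]
force: [0.2, 1.5, 0.7]
grip_width: 0.0475
```

```bash
python3 -c "
from h import *
delta([.495,-.227,.14],12.5)"
```

```text
t 18.2 pos [ 0.4938 -0.1096  0.2183] rot [179.8  -4.2  13. ] tool delta cm [-3.09 11.45  7.66] twist 0.5086274775035093 w 0.0475
```

Emit:
arm_command(
  translation=[
    [-0.8, 3, 0],
    [-1, 4, 1],
    [-1, 4, 2],
    [-0.2, 0.4, 2.5],
    [0, 0, 2],
    [0, 0, 0],
  ],
  twist=[0, 0, 0, 0, 0, 0.5],
)

```text
time_s: 18.95
tool_pos: [0.4939, -0.2293, 0.1386]
tool_rot: [179.9, -4.1, 12.6]
force: [-0.8, 0.2, -0.4]
grip_width: 0.0476
```

```bash
python3 -c "
from h import *
delta([.4945,-.2275,.050],12.5)
a=cam('top','t5.png');b=cam('side')
o=telemetry.get_obs();print([round(4*(x-k)) for x,k in zip(proj(b,o['tool_pos']),(200,140))],[round(4*(x-k)) for x,k in zip(proj(b,[.4945,-.2275,.068]),(200,140))])
cv2.imwrite('pics/s5.png',np.hstack([cv2.resize(b['img'][140:290,200:330],None,fx=4,fy=4,interpolation=2),cv2.resize(a['img'][160:235,100:170],(280,300),interpolation=2).repeat(2,0)]))"
```

```text
t 18.95 pos [ 0.4939 -0.2293  0.1386] rot [179.9  -4.1  12.6] tool delta cm [-0.54 -0.17  8.85] twist 0.08223148153564352 w 0.0476
[400, 323] [389, 443]
```

View pics/s5.png

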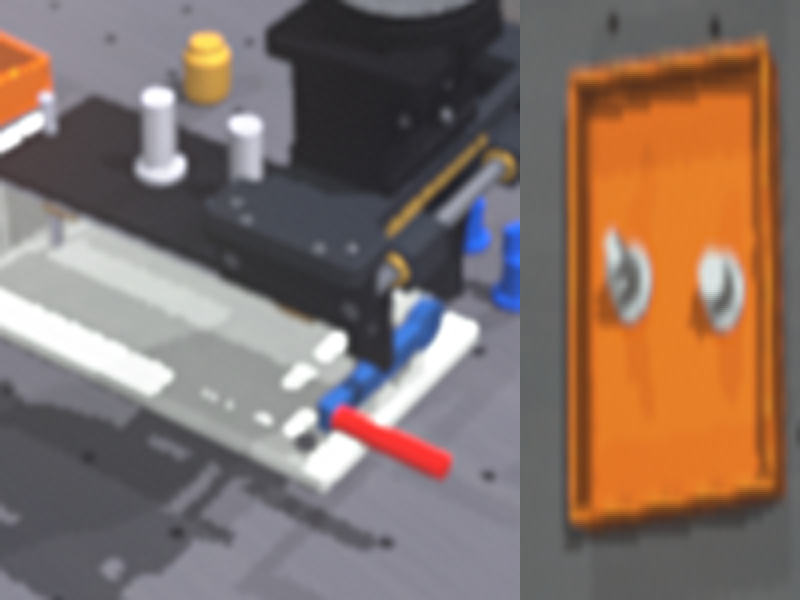

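The side view shows the handle at crop (392,441) against a prediction of (389,443). In the top crop, both rejects stand in the tray. Descending on the handle.

Emit:
arm_command(
  translation=[
    [-0.2, -0.1, 2.5],
    [-0.2, 0, 2.5],
    [-0.1, 0, 2.2],
    [0, 0, 1.4],
    [0, 0, 0],
  ],
  twist=[0, 0, 0, 0, 0],
)

```text
time_s: 19.68
tool_pos: [0.5019, -0.2296, 0.0596]
tool_rot: [179.3, -4.8, 12.8]
force: [0.1, 0.1, -0.2]
grip_width: 0.0478
```

```bash
python3 -c "
from h import *
delta([.496,-.2275,.050],12.5);print(telemetry.get_obs()['force'])"
```

```text
t 19.68 pos [ 0.5019 -0.2296  0.0596] rot [179.3  -4.8  12.8] tool delta cm [-0.6  -0.34  0.91] twist 0.2956940478094907 w 0.0478
[ 0.11539156  0.08600694 -0.17951725]
```

Emit:
arm_command(
  translation=[
    [-0.6, -0.3, 0.5],
    [-0.1, 0, 0.4],
    [0, 0, 0],
  ],
  twist=[0, 0, 0],
)

```text
time_s: 20.05
tool_pos: [0.4962, -0.2287, 0.0518]
tool_rot: [179.1, -4.9, 12.8]
force: [-0.6, 0.1, -0.4]
grip_width: 0.0481
```

```bash
python3 -c "
from h import *
delta([.496,-.2275,.050],12.5);print(telemetry.get_obs()['force'])"
```

```text
t 20.05 pos [ 0.4962 -0.2287  0.0518] rot [179.1  -4.9  12.8] tool delta cm [-0.   -0.12  0.18] twist 0.30983399935493594 w 0.0481
[-0.64437547  0.09094273 -0.37147725]
```

Closing on the handle. It needs to rotate between the pads, so I'm using a firm 40 N.

Emit:
arm_command(
  translation=[
    [0, 0, 0.1],
    [0, 0, 0],
    [0, 0, 0],
    [0, 0, 0],
    [0, 0, 0],
    [0, 0, 0],
  ],
  twist=[0, 0, 0, 0, 0, 0],
  grip=0,
  force=40,
)

```text
time_s: 20.8
tool_pos: [0.4978, -0.2288, 0.0516]
tool_rot: [179.0, -5.1, 12.8]
force: [0.8, -0.1, -1.1]
grip_width: 0.013
```

```bash
cat >> h.py <<'E'
Y=np.radians(12.5)
def lever(target):
    # shaft axis in world at handle plane, from stage centre + handle measurement
    o=telemetry.get_obs(); r=R.from_euler('xyz',o['tool_rot'],degrees=True)
    g=o['tool_pos']-.019*r.apply([0,0,1]); ex=np.array([np.cos(Y),np.sin(Y),0])
    S=np.array(np.load('shaft.npy')); q=g-S; x,z=q@ex,q[2]
    th=np.degrees(np.arctan2(z,-x)); print('t',round(o['time_s'],2),'theta',th.round(1),'rad',round(np.hypot(x,z),4),'f',o['force'].round(1),'w',round(o['grip_width'],4),'rot',o['tool_rot'].round(1),'g',g.round(4))
    for t in np.atleast_1d(target):
        a=np.radians(t); d=S+(-np.cos(a)*ex+np.array([0,0,np.sin(a)]))*.09; 
        # keep along-shaft coordinate
        ey=np.array([-np.sin(Y),np.cos(Y),0]); d=d+ey*((g-d)@ey)
        print(t,(r.inv().apply(d-g)*100).round(2))
E
python3 -c "
from h import *
o=telemetry.get_obs(); r=R.from_euler('xyz',o['tool_rot'],degrees=True)
g=o['tool_pos']-.019*r.apply([0,0,1]); ex=np.array([np.cos(Y),np.sin(Y),0])
h=g.copy(); h[2]=.0685
S=h+ex*np.sqrt(.09**2-.0035**2); S[2]=.065; np.save('shaft.npy',S); print(S)
ey=np.array([-np.sin(Y),np.cos(Y),0]); print('shaft at stage y=0',S+ey*.188)
lever([10,20,30,40,50,60,70,80,90])"
```

```text
[ 0.58392824 -0.2094266   0.065     ]
shaft at stage y=0 [ 0.5432376  -0.02588295  0.065     ]
t 20.8 theta 3.5 rad 0.0901 f [ 0.8 -0.1 -1.1] w 0.013 rot [179.   -5.1  12.8] g [ 0.4961 -0.2289  0.0705]
10 [ 0.22  0.02 -1.  ]
20 [ 0.76  0.04 -2.47]
30 [ 1.54  0.07 -3.83]
40 [ 2.55  0.1  -5.03]
50 [ 3.76  0.12 -6.03]
60 [ 5.11  0.14 -6.82]
70 [ 6.59  0.16 -7.35]
80 [ 8.13  0.17 -7.62]
90 [ 9.7   0.18 -7.62]
```

Emit:
arm_command(
  translation=[
    [0.2, 0, -1.0],
    [0.5, 0, -1.5],
    [0.8, 0, -1.4],
    [0, 0, 0],
  ],
  twist=[0, 0, 0, 0],
)

```text
time_s: 21.3
tool_pos: [0.5048, -0.2272, 0.0902]
tool_rot: [179.2, -4.6, 12.7]
force: [2.4, -0.1, -3.6]
grip_width: 0.0129
```

```bash
python3 -c "
from h import *
lever([30,40,50,60,70,80,90])"
```

```text
t 21.3 theta 28.1 rad 0.0937 f [ 2.4 -0.1 -3.6] w 0.0129 rot [179.2  -4.6  12.7] g [ 0.5033 -0.2273  0.1092]
30 [ 0.47  0.   -0.04]
40 [ 1.47  0.02 -1.25]
50 [ 2.67  0.04 -2.27]
60 [ 4.02  0.06 -3.06]
70 [ 5.49  0.07 -3.61]
80 [ 7.03  0.08 -3.9 ]
90 [ 8.6   0.09 -3.91]
```

Emit:
arm_command(
  translation=[
    [1.0, 0, -0.6],
    [1.0, 0, -1.0],
    [1.2, 0, -0.9],
    [1.3, 0, -0.7],
    [0, 0, 0],
  ],
  twist=[0, 0, 0, 0, 0],
)

```text
time_s: 21.92
tool_pos: [0.5187, -0.224, 0.1155]
tool_rot: [180.0, -1.2, 12.2]
force: [4.9, 0.2, -7.3]
grip_width: 0.0127
```

```bash
python3 -c "
from h import *
lever([60,70,80,90])"
```

```text
t 21.93 theta 46.0 rad 0.0967 f [ 4.9  0.2 -7.3] w 0.0127 rot [180.   -1.2  12.2] g [ 0.5183 -0.224   0.1345]
60 [ 2.24 -0.01 -0.8 ]
70 [ 3.68 -0.02 -1.43]
80 [ 5.2  -0.03 -1.8 ]
90 [ 6.77 -0.04 -1.91]
```

Emit:
arm_command(
  translation=[
    [1.5, 0, -0.5],
    [1.5, 0, -0.5],
    [1.5, 0, -0.4],
    [1.5, 0, -0.3],
    [0, 0, 0],
  ],
  twist=[0, 0, 0, 0, 0],
)

```text
time_s: 22.55
tool_pos: [0.5334, -0.2206, 0.1305]
tool_rot: [-179.1, 4.4, 11.4]
force: [6.9, -0.7, -11.5]
grip_width: 0.0131
```

```bash
python3 -c "
from h import *
lever([60,70,80,90])"
```

```text
t 22.55 theta 59.2 rad 0.0983 f [  6.9  -0.7 -11.5] w 0.0131 rot [-179.1    4.4   11.4] g [ 0.5349 -0.2206  0.1495]
60 [ 0.58 -0.    0.61]
70 [ 1.94 -0.04 -0.16]
80 [ 3.42 -0.08 -0.68]
90 [ 4.97 -0.11 -0.94]
```

```bash
python3 -c "
from h import *
b=cam('side')
o=telemetry.get_obs();r=R.from_euler('xyz',o['tool_rot'],degrees=True);g=o['tool_pos']-.019*r.apply([0,0,1])
S=np.load('shaft.npy');ey=np.array([-np.sin(Y),np.cos(Y),0])
for p in(o['tool_pos'],g,S+ey*.038):print([round(4*(x-k)) for x,k in zip(proj(b,p),(200,110))])
cv2.imwrite('pics/s6.png',cv2.resize(b['img'][110:260,200:350],None,fx=4,fy=4,interpolation=2))"
```

```text
[443, 420]
[447, 387]
[424, 447]
```

View pics/s6.png

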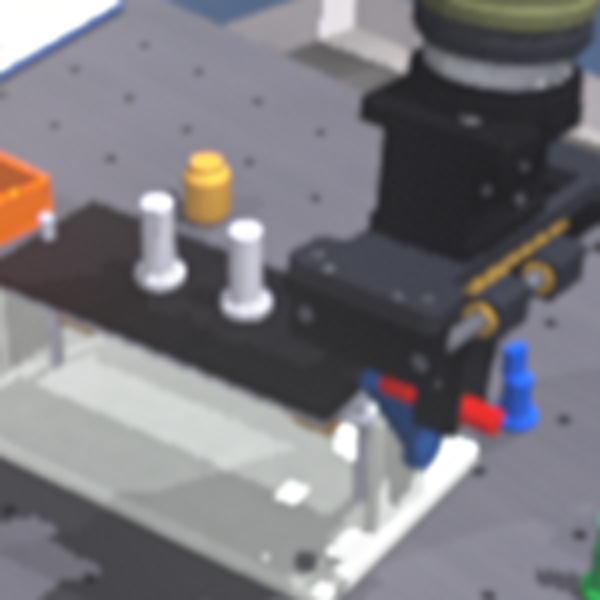

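The handle has slid about 7 mm toward the fingertips because I pulled outward too much: the measured force is purely radial. I'll lower the grip force and steer inward.

Emit:
arm_command(
  translation=[
    [1.2, 0, 0.6],
    [1.5, 0, 0.4],
    [1.5, 0, 0.2],
  ],
  twist=[0, 0, 0],
  force=25,
)

```text
time_s: 22.98
tool_pos: [0.5428, -0.2233, 0.1272]
tool_rot: [-179.1, 8.4, 10.6]
force: [-31.6, 2.1, 34.3]
grip_width: 0.0137
```

```bash
python3 -c "
from h import *
lever([60,70,80,90])"
```

```text
t 22.98 theta 63.5 rad 0.0906 f [-31.6   2.1  34.3] w 0.0137 rot [-179.1    8.4   10.6] g [ 0.5455 -0.2231  0.146 ]
60 [-0.41  0.02  0.37]
70 [ 0.9  -0.04 -0.49]
80 [ 2.34 -0.1  -1.11]
90 [ 3.87 -0.16 -1.48]
```

Emit:
arm_command(
  translation=[
    [1.0, 0, -0.7],
    [1.2, 0, -0.6],
  ],
  twist=[0, 0],
  force=15,
)

```text
time_s: 23.22
tool_pos: [0.5607, -0.2196, 0.1359]
tool_rot: [-178.9, 9.2, 10.5]
force: [-10.1, -0.9, -1.2]
grip_width: 0.0134
```

```bash
python3 -c "
from h import *
lever([60,70,80,90])"
```

```text
t 23.23 theta 76.3 rad 0.0923 f [-10.1  -0.9  -1.2] w 0.0134 rot [-178.9    9.2   10.5] g [ 0.5638 -0.2194  0.1547]
60 [-2.1   0.11  1.53]
70 [-0.8   0.04  0.65]
80 [ 0.63 -0.02  0.01]
90 [ 2.15 -0.08 -0.38]
```

Emit:
arm_command(
  translation=[
    [1.2, 0, -0.3],
    [1.2, 0, -0.2],
  ],
  twist=[0, 0],
)

```text
time_s: 23.48
tool_pos: [0.5798, -0.2153, 0.14]
tool_rot: [-178.8, 10.0, 10.4]
force: [-11.6, 0.3, 8.9]
grip_width: 0.0137
```

```bash
python3 -c "
from h import *
lever([80,85,90])
lever([90])"
```

```text
t 23.48 theta 88.8 rad 0.0937 f [-11.6   0.3   8.9] w 0.0137 rot [-178.8   10.    10.4] g [ 0.5831 -0.2151  0.1587]
80 [-1.25  0.07  0.73]
85 [-0.5   0.03  0.49]
90 [ 0.26 -0.    0.33]
t 23.48 theta 88.8 rad 0.0937 f [-11.6   0.3   8.9] w 0.0137 rot [-178.8   10.    10.4] g [ 0.5831 -0.2151  0.1587]
90 [ 0.26 -0.    0.33]
```

Emit:
arm_command(
  translation=[
    [0.4, 0, 0],
    [0.3, 0, 0],
    [0.3, 0, 0],
  ],
  twist=[0, 0, 0],
)

```text
time_s: 23.85
tool_pos: [0.5835, -0.2143, 0.1404]
tool_rot: [-178.7, 10.9, 10.3]
force: [-9.2, -2.1, 2.9]
grip_width: 0.0136
```

```bash
cat > m.py <<'E'
from h import *
from itertools import product
lever([90])
b=cam('side');a=cam('top')
S=np.load('shaft.npy');ex=np.array([np.cos(Y),np.sin(Y),0]);ey=np.array([-np.sin(Y),np.cos(Y),0])
hs=cv2.cvtColor(b['img'],cv2.COLOR_BGR2HSV)
r=cv2.inRange(hs,(0,150,60),(5,255,255))|cv2.inRange(hs,(172,150,60),(180,255,255)); r[:120]=0;r[300:]=0;r[:,:270]=0;r[:,370:]=0
v,u=np.nonzero(r);print('red n',len(u),u.min(),u.max(),v.min(),v.max())
vx,vy,x0,y0=cv2.fitLine(np.c_[u,v].astype(np.float32),cv2.DIST_L2,0,.01,.01).ravel()
for th in range(60,116,5):
    t=np.radians(th); c=S+.09*(-np.cos(t)*ex+np.array([0,0,np.sin(t)]))
    # inner and outer end of the bar, signed px distance from the fitted axis, and the end pixels
    P=[proj(b,c+ey*k) for k in(.033,-.029)]
    print(th,[(round(x),round(y),round((x-x0)*vy-(y-y0)*vx,1)) for x,y in P])
print('top proj 90', proj(a,S+[0,0,.09]))
o=telemetry.get_obs()
cv2.imwrite('pics/m%d.png'%round(o['time_s']*100),np.hstack([cv2.resize(b['img'][110:260,220:350],None,fx=3.4,fy=3.4,interpolation=2),cv2.resize(a['img'][150:240,270:350],(340,510),interpolation=2)[:510]]))
print(o['time_s'])
E
python3 m.py; ls pics/m*
```

```text
t 23.85 theta 91.3 rad 0.0941 f [-9.2 -2.1  2.9] w 0.0136 rot [-178.7   10.9   10.3] g [ 0.5872 -0.2141  0.1591]
90 [-0.13  0.02  0.44]
red n 104 310 338 184 197
60 [(298, 202, np.float64(-19.2)), (326, 213, np.float64(-21.2))]
65 [(300, 199, np.float64(-15.6)), (328, 210, np.float64(-17.4))]
70 [(302, 196, np.float64(-12.1)), (330, 207, np.float64(-13.8))]
75 [(304, 193, np.float64(-8.9)), (332, 204, np.float64(-10.4))]
80 [(306, 191, np.float64(-5.9)), (334, 201, np.float64(-7.3))]
85 [(308, 189, np.float64(-3.2)), (336, 199, np.float64(-4.5))]
90 [(310, 187, np.float64(-0.8)), (338, 197, np.float64(-1.9))]
95 [(312, 185, np.float64(1.3)), (340, 195, np.float64(0.3))]
100 [(314, 184, np.float64(3.1)), (342, 194, np.float64(2.1))]
105 [(316, 183, np.float64(4.6)), (344, 193, np.float64(3.6))]
110 [(318, 182, np.float64(5.7)), (345, 192, np.float64(4.8))]
115 [(320, 182, np.float64(6.5)), (347, 192, np.float64(5.6))]
top proj 90 (np.float64(331.2919525595484), np.float64(172.98297732272803))
23.95
pics/m2395.png
```

View pics/m2395.png

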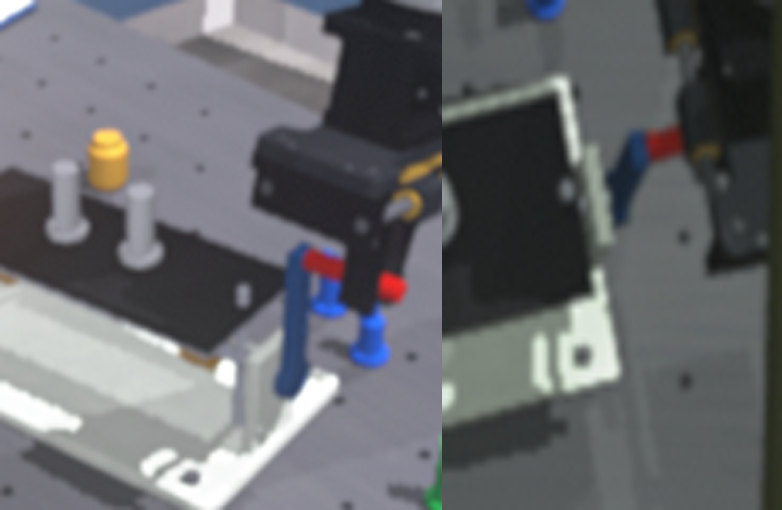

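The lever looks upright in both views. I'll check the angle numerically from the top view's red pixels and the blue bar.

```bash
cat > n.py <<'E'
from h import *
lever([90])
a=cam('top');b=cam('side')
S=np.load('shaft.npy');ex=np.array([np.cos(Y),np.sin(Y),0]);ey=np.array([-np.sin(Y),np.cos(Y),0])
hv=cv2.cvtColor(a['img'],cv2.COLOR_BGR2HSV)
r=cv2.inRange(hv,(0,130,50),(6,255,255))|cv2.inRange(hv,(172,130,50),(180,255,255));r[:150]=0;r[240:]=0;r[:,:300]=0;r[:,360:]=0
v,u=np.nonzero(r)
if len(u):
    p=onz(a,u.mean(),v.mean(),.155)-S;print('top red n',len(u),'x_frame mm',(1000*p@ex).round(1),'angle',90+np.degrees(p@ex/.09).round(1),'y',(1000*p@ey).round(1))
hs=cv2.cvtColor(b['img'],cv2.COLOR_BGR2HSV)
m=cv2.inRange(hs,(105,90,30),(125,255,255));m[:175]=0;m[232:]=0;m[:,:298]=0;m[:,:]=np.where(np.arange(512)[None]>313,0,m)
for v in range(186,224,5):
    u=np.nonzero(m[v])[0]
    if len(u):print(v,u.min(),u.max(),u.mean().round(1))
for th in(80,90,100):
    t=np.radians(th);print(th,[tuple(np.round(proj(b,S+ey*.033+k*(-np.cos(t)*ex+np.array([0,0,np.sin(t)]))),1)) for k in(0,.045,.095)])
E
python3 n.py
```

```text
t 23.95 theta 91.4 rad 0.0941 f [-9.2 -1.9  2. ] w 0.0134 rot [-178.7   10.9   10.3] g [ 0.5873 -0.214   0.159 ]
90 [-0.15  0.02  0.44]
top red n 32 x_frame mm -0.2 angle 89.9 y 23.9
186 305 307 306.0
191 304 310 307.0
196 304 313 307.8
201 304 313 308.5
206 304 309 306.5
211 304 309 306.5
216 303 309 306.0
221 302 309 305.5
80 [(np.float64(307.9), np.float64(222.7)), (np.float64(307.1), np.float64(207.3)), (np.float64(306.2), np.float64(188.9))]
90 [(np.float64(307.9), np.float64(222.7)), (np.float64(309.1), np.float64(205.2)), (np.float64(310.6), np.float64(184.7))]
100 [(np.float64(307.9), np.float64(222.7)), (np.float64(311.1), np.float64(203.7)), (np.float64(314.8), np.float64(181.7))]
```

Emit:
arm_command(
  translation=[
    [0.2, 0, 0],
    [0.2, 0, 0],
  ],
  twist=[0, 0],
  force=25,
)

```text
time_s: 24.3
tool_pos: [0.5835, -0.2143, 0.1405]
tool_rot: [-178.6, 11.5, 10.2]
force: [-9.5, -2.2, 1.0]
grip_width: 0.0129
```

```bash
python3 -c "
from h import *
for i in range(5):
    lever([90])
    [cam('top') for _ in range(5)]
"; python3 n.py
```

```text
t 24.3 theta 91.4 rad 0.0941 f [-9.5 -2.2  1. ] w 0.0129 rot [-178.6   11.5   10.2] g [ 0.5873 -0.2141  0.1591]
90 [-0.15  0.02  0.45]
t 24.55 theta 91.4 rad 0.0941 f [-8.  -1.9  1.4] w 0.0132 rot [-178.6   11.5   10.2] g [ 0.5873 -0.2141  0.1591]
90 [-0.15  0.02  0.44]
t 24.8 theta 91.4 rad 0.0941 f [-7.9 -1.9  1.4] w 0.0131 rot [-178.6   11.5   10.2] g [ 0.5873 -0.2141  0.1591]
90 [-0.14  0.02  0.44]
t 25.05 theta 91.4 rad 0.0941 f [-9.3 -1.6  1.9] w 0.0132 rot [-178.6   11.5   10.2] g [ 0.5873 -0.2141  0.159 ]
90 [-0.14  0.02  0.44]
t 25.3 theta 91.4 rad 0.0941 f [-8.9 -0.3  2. ] w 0.013 rot [-178.6   11.5   10.2] g [ 0.5873 -0.2141  0.1591]
90 [-0.14  0.02  0.44]
t 25.55 theta 91.4 rad 0.0941 f [-8.9 -1.7  2.5] w 0.0132 rot [-178.6   11.5   10.2] g [ 0.5873 -0.2141  0.1591]
90 [-0.14  0.02  0.44]
top red n 34 x_frame mm -0.2 angle 89.9 y 23.3
186 305 307 306.0
191 304 310 307.0
196 304 313 307.8
201 304 313 308.5
206 304 309 306.5
211 304 309 306.5
216 303 309 306.0
221 302 308 305.0
80 [(np.float64(307.9), np.float64(222.7)), (np.float64(307.1), np.float64(207.3)), (np.float64(306.2), np.float64(188.9))]
90 [(np.float64(307.9), np.float64(222.7)), (np.float64(309.1), np.float64(205.2)), (np.float64(310.6), np.float64(184.7))]
100 [(np.float64(307.9), np.float64(222.7)), (np.float64(311.1), np.float64(203.7)), (np.float64(314.8), np.float64(181.7))]
```

```bash
python3 -c "
from h import *
print(env.sign_off())"
```

```text
the job is handed in; nothing more can be done
None
```

The job is handed in at about 26 s of the 67 s limit. The chipped and short posts stand in the orange tray, and the two sound posts still stand on the stage. The gripper is holding the lever straight up.

- **Lever angle:** three checks disagree slightly. The top camera gave 89.9°, the arm's own pose gave 91.4°, and the slope of the blue bar gave about 88–89°. The first two share one shaft position, which is about 3 mm (2°) off the stage-centre estimate.
- **Hold:** the lever did not move over 1.25 s of watching, with a steady push of about 9 N and a 25 N grip.
- **Stage height:** I did not measure it directly; I took it from the lever angle.
- **Lever swing:** partway up the handle slid about 7 mm in the jaws, and the wrist force briefly reached about 47 N (the limit is 120 N). I corrected that. The tool ended tilted about 11°, with the handle still between the pads.
- **Posts and bystanders:** I last saw both rejects in the tray just before gripping the lever. I last saw the sound posts with the lever up. I did not touch the bottle, objective, slide box or look-alikes.

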